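# Unpack an instrument housing and clamp it in the bench vise

## Robot

A 6-joint arm with a two-finger parallel gripper is mounted at the origin on the work surface. World frame = base frame: x ahead of the robot, y to its left, z up, the work surface at z = 0. Lengths are in m, angles in rad, forces in N, time in s.
With the tool pointing down it reaches from about 0.3 to 0.75 m from the base axis. Payload 8.5 kg.
Tool frame: the origin (TCP) lies on the centre line of the jaws, within the pads' length; the fingertips stand 17 mm ahead of it and the grasp point (between the pads) lies 2 mm behind it (arm.tips_ahead is the distance from the TCP to the fingertips, in m); z points along the fingers, y is the line along which they close (so a half turn about z gives the same grasp; the last joint's range is limited). The gripper opens to 85 mm and grips with 20 to 120 N. Pads are 22 mm wide; open, the fingers measure 114 mm over their backs; the gripper's body (76 mm by 85 mm) begins 54 mm behind the grasp point. The pads swing forward as they close: fully open they stand 13 mm farther back than shut.
Start: joints at [-1.538, 0.381, 1.297, -0, 1.464, -0.215], TCP at [0.135, -0.533, 0.221] pointing down, gripper open.
Joint ranges: [-3.11, 3.11], [-0.89, 2.33], [0.22, 2.48], [-1.42, 4.56], [0.17, 2.85], [-2.88, 2.88]. Speed limits (rad/s): [2.39, 2.39, 3.14, 3.14, 3.14, 3.14].

## Interface

Orientations are given as a unit quaternion [w, x, y, z].
In Python, from rig import arm, eyes gives the robot as it stands.
- The arm moves only by the tool apply_moves, never from a script. Its argument "increments" is a list of rows, each a list of 5 numbers: the shift along the tool's x, y, z in m, then the turn about the tool's z in degrees, then the closure, from 0 (fully open) to 1 (shut). A call has 1 to 20 rows; each row shifts and turns the commanded pose from where the row before left it, along the tool's axes as they then stand; what a row does not reach is not made up. A row lasts 1/12 s, in which the tool goes at most 41.7 mm and 7.16 degrees, less where a joint would pass 70% of its speed; a pose out of reach is approached as far as the arm can. A call with a gripper value outside its range is refused whole. The fingers move at their own pace and stop on an object; "squeeze" is the grip in N (left out, the last holds). Time passes only in rows, so rows that do not move let the fingers close. It gives the time, the measured TCP pose, the force, the opening and the grip force at its end, in the units of the state.
- arm.get_state(): the state, without advancing time (a new reading comes with each control period).
- eyes.read_camera(name): name is "scene" or "top" or "wrist"; returns a dict with "color" (420x560x3 uint8, red, green, blue), "fx", "fy", "cx", "cy" (pixels), "world_from_camera" (4x4, takes a point from camera to world coordinates). Camera axes: x right, y down, z forward; pixel columns grow to the right and rows downward; lengths in m; the calibration is good to about 2 mm. A picture is of the moment at which its call begins. There is no depth.
- arm.sign_off(): hands the job in; it is judged then, once.
Trained networks look in a picture, given as the dict that the camera call returned (one of the last four; its "shot" number tells which), for a name from the list of things; names that differ only in an ending like _2 or _b are one class to them, and where a whole thing is asked for, a point or a joint stands for the part that bears it (a point fixed in the world has none). Each returns a list of dicts, best first, with "confidence" (0 to 1); they miss things now and then, are a little off and sometimes report something else, mostly with a low value. They report only what shows in the picture. A call takes as long as a camera call.
- eyes.boxes_of(query, picture): "uv" ([column, row] in pixels, amid what is visible of it).
- eyes.trace(query, picture): "region" (420x560 bool, what is visible of it) and "uv" ([column, row] in pixels, amid what is visible of it).
The state is a dict: "t": time; "joints": joint angles; "qvel": joint speeds; "effort": joint torques, N m; "ee_pos": TCP position; "eef_rot": TCP orientation; "force": force on the tool from outside, world axes, zero at the start; "wrist_torque": the same for the moment, N m; "grip_width": finger opening in m; "finger_force": force on a finger pad.
Only numpy, scipy, OpenCV 4.12 (cv2) and the standard library are available. Lean on these libraries where they do the work, as an engineer would, in place of code of your own. Each camera call takes 0.05 s, during which the arm holds its last target. There are 200 camera calls.

## Task

Fold both carton flaps right back, lift the aluminium housing out and stand it upright on the vise bed, about the middle of the jaws, and let go of it. Then crank the vise handle clockwise until the sliding jaw clamps the housing firmly against the fixed jaw, and let go. Do not disturb the tape roll, screwdriver, bottle or cup on the bench.

Things in the scene. Friction and masses are not known exactly. Their poses are not given: they have to be found in the camera images.
- carton: Brown cardboard carton fixed to the bench, 148 mm (its x) by 158 mm (its y) by 92 mm high, walls and floor 4 mm. Open top except for two flaps. Origin: centre of its underside; z up. The housing stands inside on its floor, near the middle.
- flap_near (a joint): Flap hinged along the carton's -x top edge (hinge 72 mm from the carton's centre, 92 mm up), 58 mm deep, 150 mm wide, 3 mm thick. Angle in rad: 0 flat over the opening, 1.57 upright, 3.0 folded back outside (stop). Starts at 0.7 to 1.2; its stiff hinge (0.03 N m) stays where left. A closed gripper, let down in the middle gap and moved outward just above the rim, pushes it over.
- flap_far (a joint): The same flap on the carton's +x edge, mirrored: 0 flat across the opening, 1.57 upright, 3.0 folded back outside.
- flap_near_edge (a point): Middle of the free edge of the -x flap.
- flap_far_edge (a point): Middle of the free edge of the +x flap.
- housing: Loose aluminium housing, 30 mm thick (its x), 100 mm long (its y), 80 mm high, about 0.35 kg, black ends, blue-framed tan nameplate on its -x face, blue strip on top. Origin: centre of its underside; z up. Stands upright in the carton, its top 8 mm below the rim, within 0.2 rad of the carton's yaw. Grip it across the 30 mm near the top, so the fingers stay above the vise jaws.
- vise: Blue machine vise fixed to the bench. Origin: on the bench under its middle; x runs from crank to fixed jaw, z up. Base 245 mm (x, from -135 to +110) by 110 mm (y), flat bed 20 mm high. Both steel jaws are 90 mm wide (y), tops 50 mm above the bench (30 above the bed). Fixed jaw's face at x = +70 mm, sliding jaw's face at x = +8 mm plus joint jaw.
- bed (a point): Point on the vise bed (z = 20 mm) in the middle of the jaws' width, 15 mm before the fixed jaw: the centre of the housing's underside when clamped.
- jaw (a joint): Travel of the sliding jaw towards the fixed jaw, in m: opening between the faces = 0.062 - jaw, so it touches a 30 mm housing that is against the fixed jaw at 0.032. Driven only by the crank, 20 mm a turn; it starts at 0 to 0.016. Its steel face plate is sprung (5 N a mm, up to 7 mm), so after touching the jaw can go on a few mm while the clamping force rises.
- crank (a joint): Crank angle, rad, 0 to 14, starts at 0 to 5; grows clockwise seen from above and closes the jaw (jaw = 0.00318 x crank: a 30 mm housing against the fixed jaw is touched at about 10.05). Self-locking: stays where left; turning takes 3 to 7 N at the knob. About 1 to 1.8 rad past touching clamps the housing firmly (15 to 29 N), with little extra force to be felt; past 2.2 rad the springs are solid.
- crank_axis (a point): Point on the crank's upright axis at the knob's grip height (90 mm above the bench); in the vise frame x = -75 mm, y = 0.
- knob_grip (a point): Grip point of the crank's red upright knob: 22 mm diameter, 46 mm tall, top at 111 mm, point at 91 mm above the bench, 45 mm from the axis. The knob spins freely on its pin, so it can be held from above and led round. In the vise frame it lies at (cos crank, -sin crank) x 45 mm from the axis. The top of the crank arm below it is 64 mm above the bench.
- tape: Yellow tape roll lying on the bench, 72 mm across, 25 mm high. Origin: centre of its underside. Leave alone.
- driver: Screwdriver with red handle lying along its x, 170 mm long. Leave alone.
- bottle: Blue bottle, 60 mm diameter, 150 mm high. Origin: centre of its underside. Leave alone.
- cup: Black cup, 76 mm diameter, 90 mm high. Origin: centre of its underside. Leave alone.

How it is judged:
By the outcome, as a careful person would: the job done as asked, in the order asked, and still so for the second after the job is handed in, with the robot touching nothing.
It also fails if it takes over 67 s, if anything falls off the work surface, if the arm or the gripper's body presses on something with over 40 N, if the wrist force passes 120 N, or if a joint passes its speed limit or range.

## Working session

There is one attempt and no reset: what is moved stays moved. The work goes in short steps, Python scripts to look and compute and a tool call to move; the robot and the scene stay as the last step left them, time stands still between calls to the robot, and variables do not carry over. Pictures are saved under pics/ and viewed, at most 10 in all, crops included, and the job is handed in when it is done.

Besides the shell and the picture viewer there is one more tool, called as name(argument=value, ...), one argument or row to a line, values as JSON. apply_moves: Moves the arm, as the interface text tells. Its arguments: {"type":"object","properties":{"increments":{"type":"array"},"squeeze":{"type":"number"}},"required":["increments"]}

```bash
mkdir -p pics; ls; python3 - <<'E'
from rig import arm,eyes
import cv2,numpy as np
s=arm.get_state();print({k:np.round(v,3) for k,v in s.items()})
for n in("scene","top"):
    p=eyes.read_camera(n);cv2.imwrite(f"pics/{n}0.png",p["color"][:,:,::-1])
    print(n,p["fx"],p["cx"],p["cy"],np.round(p["world_from_camera"],3).tolist())
    for q in["carton","flap_near_edge","flap_far_edge","housing","vise","crank_axis","knob_grip","bed","tape","driver","bottle","cup"]:
        print(q,[(np.round(d["uv"]).tolist(),round(d["confidence"],2)) for d in eyes.boxes_of(q,p)[:2]])
E
```

```text
pics
{'t': np.float64(0.0), 'joints': array([-1.538,  0.381,  1.298,  0.   ,  1.464, -0.215]), 'qvel': array([-0.001, -0.001,  0.001,  0.001,  0.   , -0.001]), 'effort': array([-2.0000e-03, -4.4847e+01, -2.3127e+01, -0.0000e+00,  5.0000e-03,
        0.0000e+00]), 'ee_pos': array([ 0.135, -0.533,  0.22 ]), 'eef_rot': array([-0.001,  0.992,  0.124,  0.   ]), 'force': array([0.431, 0.205, 0.325]), 'wrist_torque': array([0.047, 0.046, 0.006]), 'finger_force': np.float64(0.0), 'grip_width': np.float64(0.085)}
scene 482.213361299467 280.24844805680095 213.32869749279456 [[0.182, 0.853, -0.49, 1.186], [0.983, -0.154, 0.097, -0.141], [0.007, -0.499, -0.866, 1.161], [0.0, 0.0, 0.0, 1.0]]
carton [([359.0, 199.0], 0.61)]
flap_near_edge []
flap_far_edge [([168.0, 206.0], 0.58), ([368.0, 198.0], 0.56)]
housing [([340.0, 202.0], 0.53)]
vise [([189.0, 223.0], 0.93), ([281.0, 180.0], 0.61)]
crank_axis [([186.0, 229.0], 0.9)]
knob_grip []
bed [([190.0, 225.0], 0.89)]
tape [([291.0, 259.0], 0.91)]
driver [([188.0, 227.0], 0.68), ([280.0, 184.0], 0.52)]
bottle [([454.0, 194.0], 0.67)]
cup [([107.0, 228.0], 0.71), ([175.0, 203.0], 0.42)]
top 394.19959067055674 274.93354834487025 209.4238248296086 [[0.022, -0.994, 0.104, 0.448], [-1.0, -0.02, 0.02, -0.027], [-0.018, -0.104, -0.994, 1.314], [0.0, 0.0, 0.0, 1.0]]
carton [([209.0, 224.0], 0.79), ([209.0, 204.0], 0.19)]
flap_near_edge [([208.0, 242.0], 0.81)]
flap_far_edge [([206.0, 201.0], 0.62)]
housing [([217.0, 217.0], 0.81)]
vise [([356.0, 226.0], 0.93)]
crank_axis [([357.0, 230.0], 0.95), ([359.0, 230.0], 0.63)]
knob_grip [([371.0, 234.0], 0.6)]
bed [([354.0, 231.0], 0.83)]
tape [([271.0, 176.0], 0.67)]
driver [([274.0, 253.0], 0.55)]
bottle [([137.0, 200.0], 0.69), ([207.0, 202.0], 0.41)]
cup [([422.0, 234.0], 0.83)]
```

```bash
python3 - <<'E'
import cv2
a=cv2.imread("pics/top0.png")[120:300,90:480];cv2.imwrite("pics/topc.png",cv2.resize(a,None,fx=2.05,fy=2.05,interpolation=3))
a=cv2.imread("pics/scene0.png")[110:330,70:500];cv2.imwrite("pics/scenec.png",cv2.resize(a,None,fx=1.86,fy=1.86,interpolation=3))
E
```

```text
(no output)
```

View pics/topc.png

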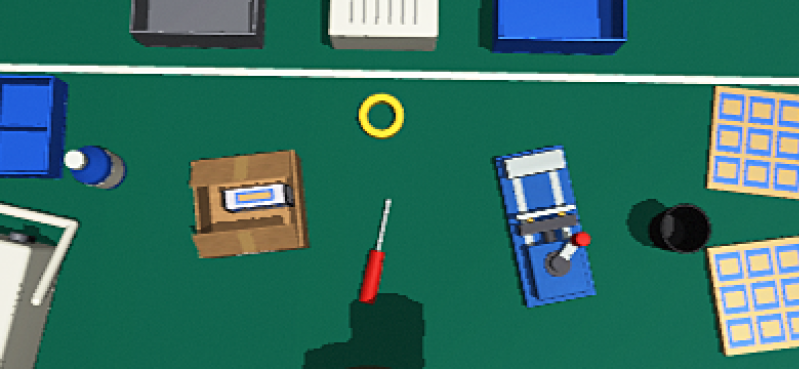

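View pics/scenec.png

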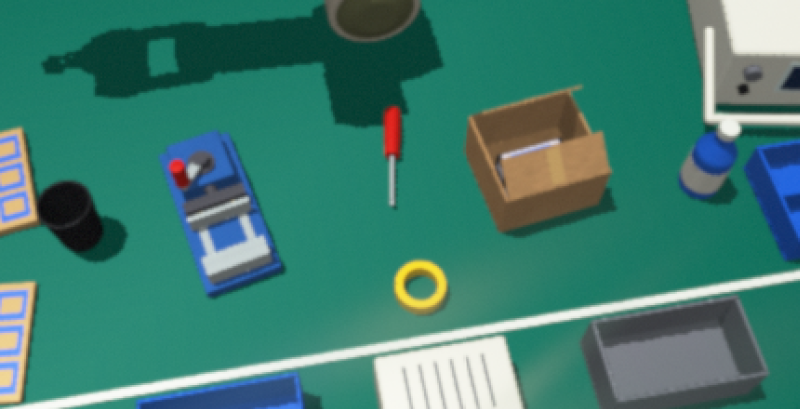

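The top view shows the carton at about (208,220) px with its flaps raised and the housing inside. The vise is at about (356,228), with the crank knob at about (374,237). The tape is above centre, the screwdriver lies between carton and vise, the bottle is left of the carton and the cup is right of the vise. Next I'll work out coarse positions.

```bash
cat > h.py <<'E'
import numpy as np
from scipy.spatial.transform import Rotation as R
def ray(p,uv,z):
    T=np.array(p["world_from_camera"]);d=T[:3,:3]@[(uv[0]-p["cx"])/p["fx"],(uv[1]-p["cy"])/p["fy"],1]
    return T[:3,3]+d*(z-T[2,3])/d[2]
def proj(p,X):
    T=np.array(p["world_from_camera"]);c=(np.atleast_2d(X)-T[:3,3])@T[:3,:3]
    return np.c_[c[:,0]/c[:,2]*p["fx"]+p["cx"],c[:,1]/c[:,2]*p["fy"]+p["cy"]]
def tool(s):
    q=s["eef_rot"];M=np.eye(4);M[:3,:3]=R.from_quat([q[1],q[2],q[3],q[0]]).as_matrix();M[:3,3]=s["ee_pos"];return M
def state():
    from rig import arm
    s=arm.get_state();M=tool(s)
    print("t",round(float(s["t"]),2),"pos",np.round(s["ee_pos"],4),"xax",round(float(np.degrees(np.arctan2(M[1,0],M[0,0]))),2),"zax",np.round(M[:3,2],3),"F",np.round(s["force"],1),"w",round(float(s["grip_width"]),4),"ff",round(float(s["finger_force"]),1),"j",np.round(s["joints"],2))
    return s,M
def to_tool(M,d):   # world shift -> tool axes
    return np.round(M[:3,:3].T@np.array(d),4)
E
python3 - <<'E'
from h import *
from rig import arm,eyes
p=eyes.read_camera("top");w=eyes.read_camera("wrist")
s,M=state()
print(np.round(np.linalg.inv(M)@np.array(w["world_from_camera"]),3),w["fx"])
c=lambda u,v,z:print((u,v,z),np.round(ray(p,(90+u/2.05,120+v/2.05),z),3))
print("vise");[c(*a,.02) for a in((495,158),(567,147),(595,294),(527,306))]
c(582,239,.111);c(558,265,.09)
print("carton");[c(*a,.092) for a in((192,184),(310,247),(300,152),(196,255))]
c(255,196,.084)
for n,u,v,z in(("bottle",65,160,.15),("cup",682,228,.09),("tape",381,116,.02),("d1",388,200,0.01),("d2",368,300,.015)):print(n);c(u,v,z)
E
```

```text
t 1.4 pos [ 0.1349 -0.5332  0.2208] xax 14.2 zax [ 0.  0. -1.] F [-0.6 -0.  -0. ] w 0.0855 ff 0.0 j [-1.54  0.38  1.3   0.    1.46 -0.22]
[[ 0.001 -0.956 -0.295  0.076]
 [ 1.     0.001  0.    -0.001]
 [ 0.    -0.295  0.956 -0.154]
 [ 0.     0.     0.     1.   ]] 322.3808102922733
vise
(495, 158, 0.02) [ 0.628 -0.187  0.02 ]
(567, 147, 0.02) [ 0.648 -0.302  0.02 ]
(595, 294, 0.02) [ 0.414 -0.346  0.02 ]
(527, 306, 0.02) [ 0.393 -0.239  0.02 ]
(582, 239, 0.111) [ 0.497 -0.305  0.111]
(558, 265, 0.09) [ 0.458 -0.274  0.09 ]
carton
(192, 184, 0.092) [0.569 0.284 0.092]
(310, 247, 0.092) [0.477 0.1   0.092]
(300, 152, 0.092) [0.621 0.12  0.092]
(196, 255, 0.092) [0.461 0.272 0.092]
(255, 196, 0.084) [0.553 0.188 0.084]
bottle
(65, 160, 0.15) [0.594 0.457 0.15 ]
cup
(682, 228, 0.09) [ 0.517 -0.459  0.09 ]
tape
(381, 116, 0.02) [ 0.693 -0.001  0.02 ]
d1
(388, 200, 0.01) [ 0.557 -0.016  0.01 ]
d2
(368, 300, 0.015) [0.396 0.013 0.015]
```

apply_moves(
  increments=[
    [0, 0, -0.0108, -7.1, 0],
    [0, 0, -0.0108, -7.1, 0],
    [0, 0, -0.0108, -7.1, 0],
    [0, 0, -0.0108, -7.1, 0],
    [0, 0, -0.0108, -7.1, 0],
    [0, 0, -0.0108, -7.1, 0],
    [0, 0, -0.0108, -7.1, 0],
    [0, 0, -0.0108, -7.1, 0],
    [0, 0, -0.0108, -7.1, 0],
    [0, 0, -0.0108, -7.1, 0],
    [0, 0, -0.0108, -7.1, 0],
    [0, 0, -0.0108, -7.1, 0],
  ],
)

```text
t: 2.4
ee_pos: [0.1349, -0.5331, 0.351]
eef_rot: [-0.0, 0.644, 0.765, 0.0]
force: [0.1, -1.0, 0.2]
grip_width: 0.0853
finger_force: 0.0
```

apply_moves(
  increments=[
    [0.0176, 0.031, 0, 0, 0],
    [0.0176, 0.031, 0, 0, 0],
    [0.0176, 0.031, 0, 0, 0],
    [0.0176, 0.031, 0, 0, 0],
    [0.0176, 0.031, 0, 0, 0],
    [0.0176, 0.031, 0, 0, 0],
    [0.0176, 0.031, 0, 0, 0],
    [0.0176, 0.031, 0, 0, 0],
    [0.0176, 0.031, 0, 0, 0],
    [0.0176, 0.031, 0, 0, 0],
    [0.0176, 0.031, 0, 0, 0],
    [0.0176, 0.031, 0, 0, 0],
    [0.0176, 0.031, 0, 0, 0],
    [0.0176, 0.031, 0, 0, 0],
    [0, 0, 0, 0, 0],
    [0, 0, 0, 0, 0],
  ],
)

```text
t: 3.73
ee_pos: [0.5237, -0.218, 0.3499]
eef_rot: [-0.0, 0.646, 0.764, -0.0]
force: [-0.2, -0.4, 0.2]
grip_width: 0.0853
finger_force: 0.0
```

```bash
python3 - <<'E'
from h import *
from rig import arm,eyes
import cv2,pickle
w=eyes.read_camera("wrist");s,M=state()
cv2.imwrite("pics/w_vise.png",w["color"][:,:,::-1]);pickle.dump(w,open("w_vise.pkl","wb"))
for q in["crank_axis","knob_grip","bed","vise"]:
    print(q,[(np.round(d["uv"]).tolist(),round(d["confidence"],2)) for d in eyes.boxes_of(q,w)[:2]])
E
```

```text
t 3.78 pos [ 0.523  -0.219   0.3502] xax 99.46 zax [-0.001  0.    -1.   ] F [-0.7  0.1  0.5] w 0.0857 ff 0.0 j [-0.61  0.36  0.96 -0.    1.82 -0.77]
crank_axis [([266.0, 195.0], 0.59)]
knob_grip [([251.0, 229.0], 0.87)]
bed [([272.0, 195.0], 0.81)]
vise [([275.0, 192.0], 0.73)]
```

View pics/w_vise.png

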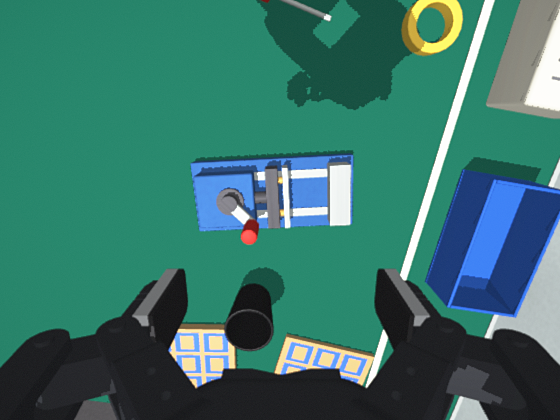

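The wrist view shows the whole vise: base corners at about (192,163), (352,152), (352,227) and (200,230), knob at (250,233), crank hub at (230,202) and fixed jaw at about (340,194). I'll zoom in for precise points.

```bash
python3 - <<'E'
import cv2
a=cv2.imread("pics/w_vise.png")[145:255,180:370];cv2.imwrite("pics/w_vise_z.png",cv2.resize(a,None,fx=4.2,fy=4.2,interpolation=2))
E
```

```text
(no output)
```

View pics/w_vise_z.png

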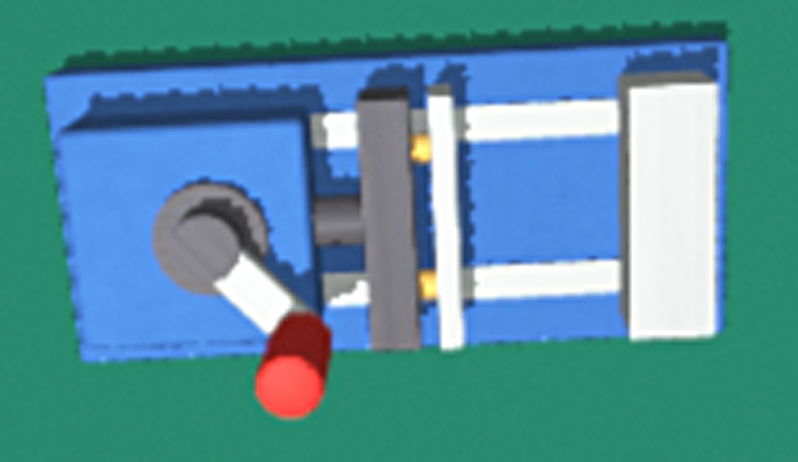

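```bash
cat > fv.py <<'E'
from h import *
import pickle
from scipy.optimize import least_squares
w=pickle.load(open("w_vise.pkl","rb"))
pts=[(47,74,-135,55,20),(727,42,110,55,20),(722,335,110,-55,20),(83,360,-135,-55,20),(628,82,70,45,50),(630,340,70,-45,50),(452,96,'j',45,50),(465,347,'j',-45,50),(290,385,'k',0,111),(208,250,-75,0,64)]
uv=np.array([(180+a[0]/4.2-.4,145+a[1]/4.2-.4) for a in pts])
def model(q):
    x,y,t,c=q;X=[]
    for _,_,a,b,z in pts:
        if a=='j':a=8+3.18*c
        if a=='k':a,b=-75+45*np.cos(c),-45*np.sin(c)
        a,b=a/1e3,b/1e3
        X.append([x+a*np.cos(t)-b*np.sin(t),y+a*np.sin(t)+b*np.cos(t),z/1e3])
    return proj(w,X)
r=least_squares(lambda q:(model(q)-uv).ravel(),[.53,-.26,.18,1],loss="soft_l1")
print(np.round(r.x,4));print(np.round(model(r.x)-uv,1).tolist())
E
python3 fv.py
```

```text
[ 0.5329 -0.261   0.216   0.8223]
[[-1.0, -0.0], [0.8, -0.3], [0.7, -0.4], [-0.6, 0.6], [0.4, 1.3], [0.1, -0.1], [0.2, -0.0], [-0.3, 0.1], [0.2, 0.2], [-0.5, -0.6]]
```

apply_moves(
  increments=[
    [0.0346, 0.0071, 0, 0, 1],
    [0.0346, 0.0071, 0, 0, 1],
    [0.0346, 0.0071, 0, 0, 1],
    [0.0346, 0.0071, 0, 0, 1],
    [0.0346, 0.0071, 0, 0, 1],
    [0.0346, 0.0071, 0, 0, 1],
    [0.0346, 0.0071, 0, 0, 1],
    [0.0346, 0.0071, 0, 0, 1],
    [0.0346, 0.0071, 0, 0, 1],
    [0.0346, 0.0071, 0, 0, 1],
    [0.0346, 0.0071, 0, 0, 1],
    [0.0346, 0.0071, 0, 0, 1],
    [0.0346, 0.0071, 0, 0, 1],
    [0, 0, 0, 0, 1],
    [0, 0, 0, 0, 1],
  ],
)

```text
t: 5.23
ee_pos: [0.5403, 0.2402, 0.3502]
eef_rot: [-0.0, 0.646, 0.763, -0.0]
force: [0.8, 0.4, 0.1]
grip_width: 0.0
finger_force: 0.0
```

```bash
python3 - <<'E'
from h import *
from rig import arm,eyes
import cv2,pickle
w=eyes.read_camera("wrist");s,M=state()
im=w["color"][:,:,::-1];pickle.dump(w,open("w_cart.pkl","wb"))
c=np.round(proj(w,[.54,.19,.09])[0]).astype(int);print(c)
x0,y0=max(c[0]-130,0),max(c[1]-95,0)
a=im[y0:y0+190,x0:x0+260];print(x0,y0);cv2.imwrite("pics/w_cart_z.png",cv2.resize(a,None,fx=3,fy=3,interpolation=2))
for q in["housing","flap_near_edge","flap_far_edge","carton"]:
    print(q,[(np.round(d["uv"]).tolist(),round(d["confidence"],2)) for d in eyes.boxes_of(q,w)[:2]])
E
```

```text
t 5.28 pos [0.5405 0.2391 0.3504] xax 99.39 zax [-0. -0. -1.] F [ 0.4 -0.3  0.6] w 0.0 ff 0.0 j [ 0.22  0.41  0.89 -0.    1.84  0.05]
[274 210]
144 115
housing [([282.0, 202.0], 0.8), ([348.0, 16.0], 0.72)]
flap_near_edge [([228.0, 202.0], 0.81), ([314.0, 201.0], 0.66)]
flap_far_edge [([312.0, 202.0], 0.69), ([267.0, 192.0], 0.28)]
carton [([266.0, 193.0], 0.72)]
```

View pics/w_cart_z.png

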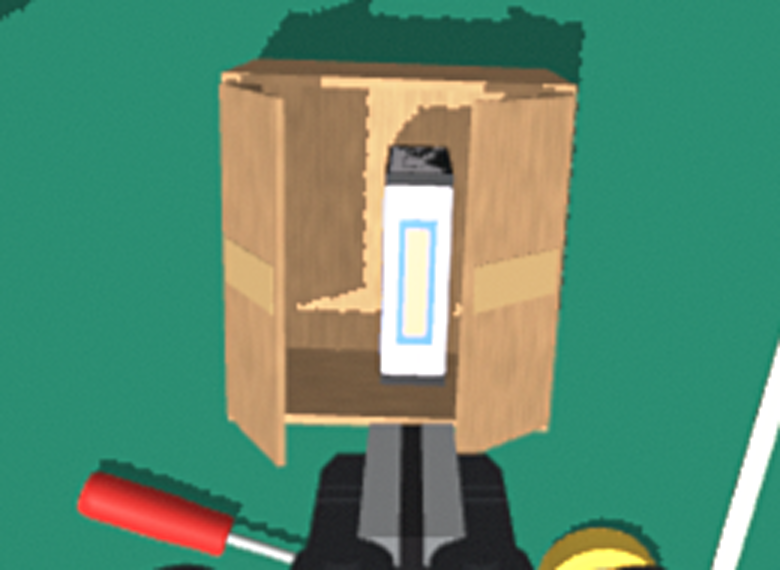

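The carton is seen from above. The near flap is on the left with its free edge at crop x≈283, and the far flap is on the right with its free edge at x≈465. The housing is between them at about crop (415,275), clear of both flaps. Next I'll fit the pose.

```bash
cat > fc.py <<'E'
from h import *
import pickle
from scipy.optimize import least_squares
w=pickle.load(open("w_cart.pkl","rb"))
pz=lambda a:np.array([(144+u/3-.3,115+v/3-.3) for u,v in a])
def W(x,y,t,P):
    P=np.array(P,float)/1e3;return np.c_[x+P[:,0]*np.cos(t)-P[:,1]*np.sin(t),y+P[:,0]*np.sin(t)+P[:,1]*np.cos(t),P[:,2]]
uv=pz([(224,80),(230,418),(574,88),(548,430),(283,97),(283,465),(474,103),(457,452)])
def m(q):
    x,y,t,n,f=q;a,b=58*np.cos(n),58*np.sin(n);c,d=58*np.cos(f),58*np.sin(f)
    return proj(w,W(x,y,t,[(-72,75,92),(-72,-75,92),(72,75,92),(72,-75,92),(-72+a,75,92+b),(-72+a,-75,92+b),(72-c,75,92+d),(72-c,-75,92+d)]))
r=least_squares(lambda q:(m(q)-uv).ravel(),[.54,.19,.1,1,.9],loss="soft_l1")
print(np.round(r.x,4),np.round(m(r.x)-uv,1).tolist())
for v in(147,172):
    hu=pz([(388,v),(452,v+2),(445,382),(382,382)])
    g=lambda q:proj(w,W(*q,[(-15,50,84),(15,50,84),(15,-50,84),(-15,-50,84)]))
    h=least_squares(lambda q:(g(q)-hu).ravel(),[.55,.19,.1]);print(v,np.round(h.x,4),np.round(g(h.x)-hu,1).tolist())
E
python3 fc.py
```

```text
[0.5404 0.2025 0.1337 1.0494 0.7263] [[1.3, 0.8], [1.8, -2.0], [-0.8, 2.0], [-0.9, -2.9], [-0.4, 0.1], [0.4, -0.3], [0.0, -0.9], [-0.4, 1.4]]
147 [0.5507 0.1986 0.1416] [[-0.9, 3.2], [0.7, 3.1], [0.3, -3.4], [-0.1, -3.9]]
172 [0.5518 0.1925 0.1391] [[-0.8, -0.4], [0.7, -0.4], [0.2, 0.7], [-0.2, 0.2]]
```

apply_moves(
  increments=[
    [0, 0, 0, 1.4, 1],
    [-0.0038, -0.0012, 0.0232, 0, 1],
    [-0.0038, -0.0012, 0.0232, 0, 1],
    [-0.0038, -0.0012, 0.0232, 0, 1],
    [-0.0038, -0.0012, 0.0232, 0, 1],
    [-0.0038, -0.0012, 0.0232, 0, 1],
    [-0.0038, -0.0012, 0.0232, 0, 1],
    [-0.0038, -0.0012, 0.0232, 0, 1],
    [-0.0038, -0.0012, 0.0232, 0, 1],
    [-0.0038, -0.0013, 0.0232, 0, 1],
    [-0.0038, -0.0013, 0.0232, 0, 1],
    [0, 0, 0, 0, 1],
  ],
)

```text
t: 6.48
ee_pos: [0.5317, 0.1989, 0.1146]
eef_rot: [-0.002, 0.657, 0.754, -0.003]
force: [-0.3, 0.3, -0.5]
grip_width: 0.0001
finger_force: 0.0
```

apply_moves(
  increments=[
    [0, 0, -0.001, 0, 1],
    [0, -0.011, 0, 0, 1],
    [0, -0.011, 0, 0, 1],
    [0, -0.011, 0, 0, 1],
    [0, -0.011, 0, 0, 1],
    [0, -0.011, 0, 0, 1],
    [0, -0.011, 0, 0, 1],
    [0, -0.011, 0, 0, 1],
    [0, -0.011, 0, 0, 1],
    [0, -0.01, 0, 0, 1],
    [0, 0, 0, 0, 1],
    [0, 0, 0, 0, 1],
  ],
)

```text
t: 7.48
ee_pos: [0.4376, 0.1869, 0.1211]
eef_rot: [0.001, 0.656, 0.755, 0.001]
force: [0.8, -0.5, 0.7]
grip_width: -0.0005
finger_force: 0.0
```

apply_moves(
  increments=[
    [0, 0, 0.002, 0, 1],
    [0, 0, 0.002, 0, 1],
    [0, 0, 0, 0, 1],
  ],
)

```text
t: 7.73
ee_pos: [0.4371, 0.1867, 0.1152]
eef_rot: [0.0, 0.656, 0.755, 0.0]
force: [-0.3, -0.7, 0.2]
grip_width: 0.0
finger_force: 0.2
```

apply_moves(
  increments=[
    [0, 0.01, -0.004, 0, 1],
    [0, 0.025, 0, 0, 1],
    [0, 0.03, 0, 0, 1],
    [0, 0.03, 0, 0, 1],
    [0, 0.016, 0, 0, 1],
    [0, 0.011, 0, 0, 1],
    [0, 0.011, 0, 0, 1],
    [0, 0.011, 0, 0, 1],
    [0, 0.011, 0, 0, 1],
    [0, 0.011, 0, 0, 1],
    [0, 0.011, 0, 0, 1],
    [0, 0.011, 0, 0, 1],
    [0, 0.011, 0, 0, 1],
    [0, 0.009, 0, 0, 1],
    [0, 0, 0, 0, 1],
    [0, 0, 0.002, 0, 1],
    [0, 0, 0.002, 0, 1],
    [0, 0, 0, 0, 1],
  ],
)

```text
t: 9.23
ee_pos: [0.6419, 0.2156, 0.1148]
eef_rot: [-0.0, 0.656, 0.755, -0.001]
force: [1.5, -1.1, 0.3]
grip_width: -0.0002
finger_force: 0.0
```

```bash
python3 - <<'E'
from h import *
from rig import arm,eyes
import cv2
s,M=state()
p=eyes.read_camera("top");q=eyes.read_camera("scene")
a=p["color"][160:280,140:280,::-1];b=q["color"][120:260,290:430,::-1]
cv2.imwrite("pics/flaps.png",np.hstack([cv2.resize(a,(400,343),interpolation=2),cv2.resize(b,(343,343),interpolation=2)]))
E
```

```text
t 9.23 pos [0.6419 0.2156 0.1148] xax 98.0 zax [-0.001 -0.    -1.   ] F [ 1.5 -1.1  0.3] w -0.0002 ff 0.0 j [0.15 0.69 1.06 0.   1.4  0.01]
```

View pics/flaps.png

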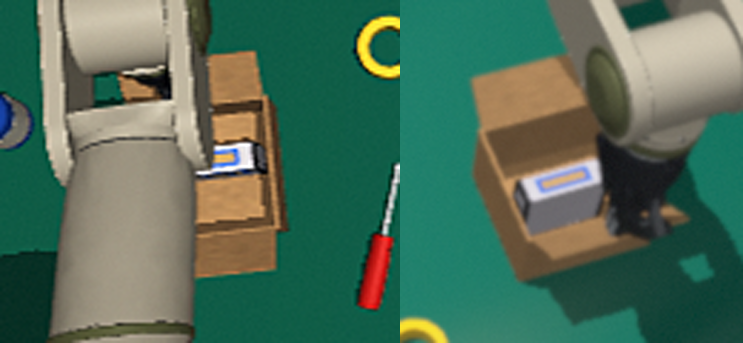

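Both flaps are open: the near one lies flat outside in the scene half, and the gripper is still on the far one. Next I'll rise, centre over the housing, open the gripper and re-measure.

apply_moves(
  increments=[
    [0, -0.005, -0.03, 0, 1],
    [0, -0.005, -0.03, 0, 1],
    [0, -0.01, -0.03, 0, 0.8],
    [-0.002, -0.015, -0.03, 0, 0.4],
    [-0.003, -0.02, 0, 0, 0.2],
    [-0.003, -0.02, 0, 0, 0.2],
    [-0.0024, -0.0174, 0, 0, 0.2],
    [0, 0, 0, 0, 0.2],
    [0, 0, 0, 0, 0.2],
  ],
)

```text
t: 10.08
ee_pos: [0.5522, 0.1924, 0.2361]
eef_rot: [0.0, 0.656, 0.755, 0.0]
force: [-0.6, 0.3, 0.2]
grip_width: 0.0682
finger_force: 0.0
```

```bash
python3 - <<'E'
from h import *
from rig import arm,eyes
import cv2,pickle
w=eyes.read_camera("wrist");s,M=state()
pickle.dump(w,open("w_h.pkl","wb"))
im=w["color"][:,:,::-1];cv2.imwrite("pics/w_h.png",cv2.resize(im,(800,600),interpolation=2))
E
```

```text
t 10.13 pos [0.5527 0.1925 0.2358] xax 97.99 zax [ 0.001  0.    -1.   ] F [ 0.4 -0.2  0. ] w 0.0685 ff 0.0 j [ 0.13  0.43  1.17  0.    1.54 -0.01]
```

View pics/w_h.png

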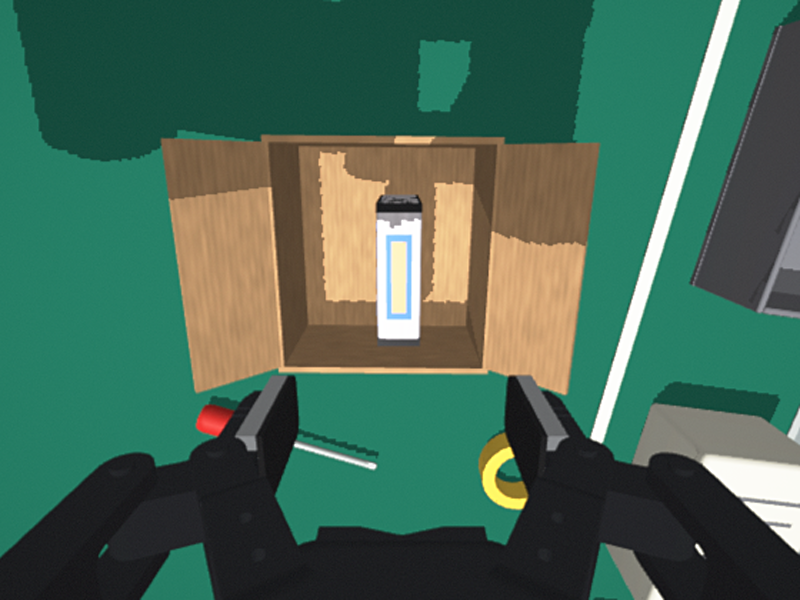

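Both flaps are folded flat outside. The housing top spans about (377..421, 212) to (379..419, 345) in the enlarged picture, midway between the fingers. I'll check this with a fit.

```bash
sed -i 's/w_cart/w_h/; s#^pz=.*#pz=lambda a:np.array([(u*.7-.15,v*.7-.15) for u,v in a])#; s/^uv=.*/uv=pz([(263,143),(281,369),(502,146),(486,369),(162,140),(196,391),(598,143),(568,393)])/; s/\[.54,.19,.1,1,.9\]/[.54,.2,.13,2.9,2.9]/; s/for v in.*/for v in (204,212):/; s/hu=.*/hu=pz([(377,v),(421,v),(419,345),(379,345)])/' fc.py; python3 fc.py
```

```text
[0.5399 0.2013 0.1335 2.4742 2.4831] [[1.5, 0.2], [0.8, -1.1], [-1.2, -0.6], [-0.4, -0.3], [-0.4, 0.2], [0.1, 0.2], [0.6, 0.4], [-0.5, 0.1]]
204 [0.5517 0.1916 0.1391] [[-0.7, -0.4], [0.7, -0.4], [0.7, 0.5], [-0.7, 0.5]]
212 [0.5521 0.1886 0.1391] [[-0.7, -2.7], [0.6, -2.7], [0.6, 3.3], [-0.6, 3.2]]
```

```bash
cat >> fc.py <<'E'
for a in(2.3,2.6,2.8,3.0):
    r=least_squares(lambda q:(m([*q,a,a])-uv).ravel(),[.54,.2,.13]);print(a,np.round(r.x,4),np.round(m([*r.x,a,a])-uv,1).tolist())
from rig import arm;print(arm.tips_ahead)
E
python3 fc.py
```

```text
[0.5399 0.2013 0.1335 2.4742 2.4831] [[1.5, 0.2], [0.8, -1.1], [-1.2, -0.6], [-0.4, -0.3], [-0.4, 0.2], [0.1, 0.2], [0.6, 0.4], [-0.5, 0.1]]
204 [0.5517 0.1916 0.1391] [[-0.7, -0.4], [0.7, -0.4], [0.7, 0.5], [-0.7, 0.5]]
212 [0.5521 0.1886 0.1391] [[-0.7, -2.7], [0.6, -2.7], [0.6, 3.3], [-0.6, 3.2]]
2.3 [0.54   0.2023 0.1336] [[1.6, -0.9], [0.9, -1.9], [-1.0, -1.8], [-0.2, -1.1], [4.0, -1.4], [4.5, 3.4], [-4.4, -1.4], [-5.3, 3.3]]
2.6 [0.5399 0.2007 0.134 ] [[1.3, 1.1], [0.7, -0.5], [-1.5, 0.1], [-0.6, 0.3], [-2.0, 1.4], [-1.7, -2.2], [2.2, 1.5], [1.4, -2.2]]
2.8 [0.5398 0.1998 0.134 ] [[1.2, 2.2], [0.5, 0.3], [-1.8, 1.2], [-0.8, 1.1], [-1.7, 3.1], [-2.3, -6.5], [2.5, 3.1], [2.4, -6.5]]
3.0 [0.5397 0.199  0.1339] [[1.0, 3.1], [0.4, 1.0], [-2.1, 2.1], [-1.1, 1.8], [1.5, 4.4], [-0.3, -11.1], [-0.2, 4.5], [0.8, -11.1]]
0.017
```

Both flaps fit at about 2.48 rad, short of the 3.0 stop. I'll press each one down from above near its free edge.

apply_moves(
  increments=[
    [0.002, -0.0205, 0, 0, 1],
    [0.002, -0.0205, 0, 0, 1],
    [0.002, -0.0205, 0.01, 0, 1],
    [0.002, -0.0205, 0.02, 0, 1],
    [0.002, -0.0205, 0.025, 0, 1],
    [0.0012, -0.0206, 0.02, 0, 1],
    [0, 0, 0.012, 0, 1],
    [0, 0, 0.012, 0, 1],
    [0, 0, 0.01, 0, 1],
    [0, 0, 0.007, 0, 1],
    [0, 0, 0.003, 0, 1],
    [0, 0, 0, 0, 1],
    [0, 0, 0, 0, 1],
  ],
)

```text
t: 11.22
ee_pos: [0.4296, 0.1865, 0.1166]
eef_rot: [0.0, 0.656, 0.755, 0.0]
force: [-0.6, -0.4, -0.4]
grip_width: -0.0
finger_force: 0.0
```

```bash
python3 - <<'E'
from h import *
from rig import arm,eyes
import cv2
q=eyes.read_camera("scene");w=eyes.read_camera("wrist")
b=q["color"][130:250,290:430,::-1];a=w["color"][:,:,::-1]
cv2.imwrite("pics/near.png",np.hstack([cv2.resize(b,(400,343),interpolation=2),cv2.resize(a,(400,343),interpolation=3)]))
E
```

```text
(no output)
```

View pics/near.png

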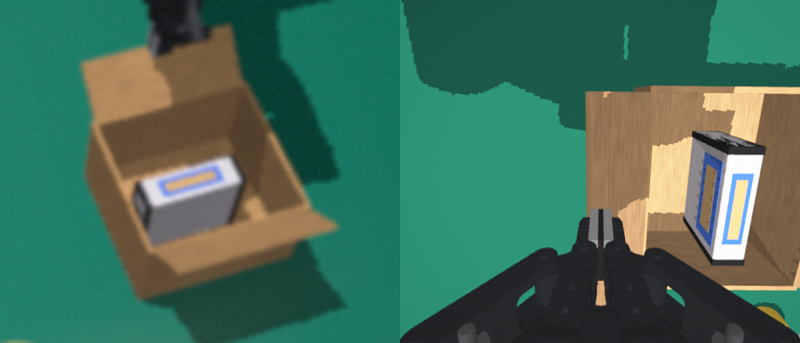

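Wrist half: the near flap's free +y corner is at about (259,114) in camera pixels, with the closed fingers resting on the flap.

```bash
cat > fl.py <<'E'
from h import *
from rig import arm,eyes
w=eyes.read_camera("wrist")
def C(P,x=.5399,y=.2,t=.134):
    P=np.array(P,float)/1e3;return np.c_[x+P[:,0]*np.cos(t)-P[:,1]*np.sin(t),y+P[:,0]*np.sin(t)+P[:,1]*np.cos(t),P[:,2]]
for a in(2.3,2.5,2.7,2.85,3.0):
    c,s=58*np.cos(a),58*np.sin(a)
    print(a,np.round(proj(w,C([(-72+c,75,92+s),(-72+c,-75,92+s),(72-c,75,92+s),(72-c,-75,92+s),(-72,75,92)])),0).tolist())
E
python3 fl.py
```

```text
2.3 [[281.0, 118.0], [279.0, 407.0], [826.0, 122.0], [687.0, 408.0], [354.0, 117.0]]
2.5 [[263.0, 118.0], [266.0, 394.0], [812.0, 121.0], [682.0, 395.0], [354.0, 117.0]]
2.7 [[251.0, 117.0], [256.0, 380.0], [791.0, 121.0], [672.0, 381.0], [354.0, 117.0]]
2.85 [[246.0, 117.0], [252.0, 369.0], [772.0, 121.0], [662.0, 371.0], [354.0, 117.0]]
3.0 [[244.0, 117.0], [250.0, 359.0], [751.0, 120.0], [650.0, 361.0], [354.0, 117.0]]
```

apply_moves(
  increments=[
    [0, 0, 0.003, 0, 1],
    [0, 0, 0.003, 0, 1],
    [0, 0, 0, 0, 1],
  ],
)

```text
t: 11.62
ee_pos: [0.4288, 0.1864, 0.11]
eef_rot: [-0.0, 0.656, 0.755, -0.0]
force: [-0.4, 0.7, 0.2]
grip_width: 0.0002
finger_force: 0.0
```

```bash
python3 - <<'E'
from h import *
from rig import arm,eyes
import cv2
s,M=state()
w=eyes.read_camera("wrist");im=w["color"]
tip=M@np.array([0,0,.017,1]);print("tip",tip[:3],proj(w,tip[:3]))
# brown/green boundary along rows
for v in (125,140,170,200,230,260):
    r=im[v].astype(int);b=(r[:,0]>r[:,1]);print(v,np.flatnonzero(b)[:1],im[v,225:290:8].tolist())
E
```

```text
t 11.62 pos [0.4288 0.1864 0.11  ] xax 98.0 zax [-0.001 -0.    -1.   ] F [-0.4  0.7  0.2] w 0.0002 ff 0.0 j [0.16 0.36 1.69 0.   1.09 0.02]
tip [0.42883596 0.18635429 0.09296569] [[279.25892592 250.177889  ]]
125 [255] [[28, 91, 74], [30, 92, 76], [28, 91, 74], [27, 90, 74], [139, 108, 79], [161, 126, 91], [151, 119, 86], [154, 121, 87], [154, 120, 87]]
140 [255] [[28, 92, 74], [26, 90, 73], [27, 91, 74], [26, 90, 74], [134, 105, 76], [163, 127, 92], [148, 116, 83], [155, 121, 87], [148, 117, 84]]
170 [256] [[48, 153, 123], [44, 152, 121], [46, 152, 122], [46, 153, 124], [137, 106, 77], [155, 119, 86], [155, 121, 88], [155, 122, 88], [155, 121, 88]]
200 [256] [[44, 152, 122], [47, 153, 123], [49, 154, 124], [48, 153, 123], [139, 106, 76], [162, 127, 92], [158, 124, 90], [159, 126, 91], [152, 119, 85]]
230 [257] [[46, 152, 123], [45, 152, 123], [47, 153, 123], [46, 152, 122], [132, 105, 77], [159, 124, 89], [158, 125, 90], [148, 117, 83], [156, 121, 88]]
260 [257] [[44, 150, 120], [45, 152, 122], [45, 151, 121], [47, 153, 122], [128, 108, 79], [158, 124, 89], [124, 125, 127], [34, 33, 35], [123, 125, 126]]
```

apply_moves(
  increments=[
    [0, 0, 0.004, 0, 1],
    [0, 0, 0.004, 0, 1],
    [0, 0, 0.002, 0, 1],
    [0, 0, 0, 0, 1],
  ],
)

```text
t: 12.0
ee_pos: [0.4288, 0.1863, 0.0998]
eef_rot: [-0.0, 0.656, 0.755, -0.0]
force: [0.3, 0.4, 0.2]
grip_width: -0.0002
finger_force: 0.0
```

```bash
python3 - <<'E'
from h import *
from rig import arm,eyes
import cv2
s,M=state()
w=eyes.read_camera("wrist");im=w["color"]
for v in (125,200):
    r=im[v].astype(int);b=(r[:,0]>r[:,1]);print(v,np.flatnonzero(b)[:1])
cv2.imwrite("pics/n2.png",im[90:340,200:440,::-1].repeat(2,0).repeat(2,1))
E
python3 fl.py
```

```text
t 12.0 pos [0.4288 0.1863 0.0998] xax 98.0 zax [-0.001 -0.    -1.   ] F [0.3 0.4 0.2] w -0.0002 ff 0.0 j [0.16 0.38 1.71 0.   1.06 0.02]
125 [245]
200 [247]
2.3 [[283.0, 119.0], [280.0, 437.0], [906.0, 123.0], [730.0, 439.0], [363.0, 118.0]]
2.5 [[262.0, 118.0], [265.0, 421.0], [885.0, 123.0], [723.0, 423.0], [363.0, 118.0]]
2.7 [[249.0, 118.0], [255.0, 404.0], [856.0, 122.0], [710.0, 406.0], [363.0, 118.0]]
2.85 [[244.0, 117.0], [251.0, 392.0], [831.0, 121.0], [697.0, 394.0], [363.0, 118.0]]
3.0 [[242.0, 117.0], [249.0, 380.0], [805.0, 121.0], [683.0, 382.0], [363.0, 118.0]]
```

View pics/n2.png

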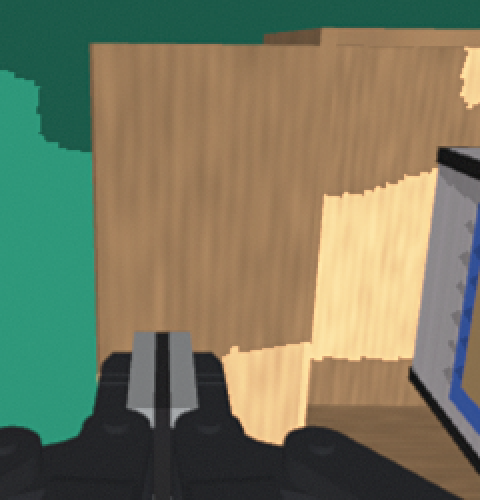

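The near flap's free corner is now at (245,111), so it is at about 2.8 rad, and it follows the fingertip. The contact is higher than the nominal tip position, so I'll check for a height bias in the wrist and vise fits.

```bash
cat > zb.py <<'E'
exec(open("fv.py").read().split("r=least")[0])
import copy
T0=np.array(w["world_from_camera"])
def f(q):
    T=T0.copy();T[2,3]+=q[4];w["world_from_camera"]=T
    return (model(q[:4])-uv).ravel()
r=least_squares(f,[.53,-.26,.2,.8,0]);print("vise",np.round(r.x,4),np.abs(r.fun).max())
exec(open("fc.py").read().split("r=least")[0])
T1=np.array(w["world_from_camera"]);hu=pz([(377,204),(421,204),(419,345),(379,345)])
rim=pz([(263,137),(503,138),(487,373),(281,371)])
def g(q):
    T=T1.copy();T[2,3]+=q[8];w["world_from_camera"]=T
    return np.r_[(m(q[:5])-uv).ravel(),(proj(w,W(*q[5:8],[(-15,50,84),(15,50,84),(15,-50,84),(-15,-50,84)]))-hu).ravel(),(proj(w,W(*q[:3],[(-74,79,92),(74,79,92),(74,-79,92),(-74,-79,92)]))-rim).ravel()]
r=least_squares(g,[.54,.2,.13,2.5,2.5,.55,.19,.14,0]);print("carton",np.round(r.x,4),np.round(r.fun,1))
E
python3 zb.py
```

```text
vise [ 0.533  -0.2617  0.2163  0.8375  0.0032] 1.3975744365793332
carton [5.4000e-01 2.0130e-01 1.3370e-01 2.4778e+00 2.4826e+00 5.5170e-01
 1.9150e-01 1.3910e-01 3.0000e-04] [ 1.6  0.3  0.9 -1.2 -1.3 -0.6 -0.4 -0.4 -0.2  0.3  0.2  0.   0.4  0.4
 -0.5 -0.1 -0.7 -0.4  0.7 -0.3  0.7  0.5 -0.6  0.4 -1.1 -0.4  0.6  0.1
  0.6  0.4 -0.8  1. ]
```

The two measurements agree: with the gripper shut, the real fingertips sit about 7 mm behind the reported TCP, not 17 mm ahead of it. I'll plan heights on that basis, finish the near flap, then press the far one.

apply_moves(
  increments=[
    [0, 0, 0.0025, 0, 1],
    [0, 0, 0.0025, 0, 1],
    [0, 0, 0, 0, 1],
    [0, 0, -0.02, 0, 1],
    [0, 0, -0.03, 0, 1],
    [0, 0.032, 0, 0, 1],
    [0, 0.032, 0, 0, 1],
    [0, 0.032, 0, 0, 1],
    [0, 0.032, 0, 0, 1],
    [0, 0.032, 0, 0, 1],
    [0, 0.032, 0, 0, 1],
    [0, 0.032, 0, 0, 1],
    [0, 0, 0.01, 0, 1],
    [0, 0, 0.011, 0, 1],
    [0, 0, 0.01, 0, 1],
    [0, 0, 0.01, 0, 1],
    [0, 0, 0.006, 0, 1],
    [0, 0, 0.003, 0, 1],
    [0, 0, 0, 0, 1],
  ],
)

```text
t: 13.68
ee_pos: [0.6503, 0.2176, 0.0949]
eef_rot: [-0.0, 0.656, 0.755, -0.0]
force: [-0.1, 1.1, 1.4]
grip_width: -0.0002
finger_force: 0.0
```

```bash
python3 - <<'E'
from h import *
s,M=state()
E
```

```text
t 13.68 pos [0.6503 0.2176 0.0949] xax 98.01 zax [-0.001 -0.    -1.   ] F [-0.1  1.1  1.4] w -0.0002 ff 0.0 j [ 0.15  0.72  1.06 -0.    1.37  0.01]
```

apply_moves(
  increments=[
    [0, 0, -0.03, 0, 1],
    [0, 0, -0.04, 0, 1],
    [-0.003, -0.025, -0.04, 0, 0.6],
    [-0.003, -0.0254, -0.03, 0, 0.4],
    [-0.003, -0.0254, 0, 0, 0.4],
    [-0.003, -0.0254, 0, 0, 0.4],
    [0, 0, 0, 0, 0.4],
    [0, 0, 0, 0, 0.4],
  ],
)

```text
t: 14.35
ee_pos: [0.5546, 0.1924, 0.232]
eef_rot: [0.001, 0.656, 0.755, 0.001]
force: [0.5, -1.2, 0.0]
grip_width: 0.0511
finger_force: 0.0
```

```bash
python3 - <<'E'
from h import *
from rig import arm,eyes
s,M=state();w=eyes.read_camera("wrist");im=w["color"].astype(int)
b=(im[:,:,0]>im[:,:,1]+8)
# model edge lines of the flaps vs observed extents
def C(P,x=.54,y=.2013,t=.1337):
    P=np.array(P,float)/1e3;return np.c_[x+P[:,0]*np.cos(t)-P[:,1]*np.sin(t),y+P[:,0]*np.sin(t)+P[:,1]*np.cos(t),P[:,2]]
for v in(110,140,170,200,230,245):
    i=np.flatnonzero(b[v]);i=i[(i>60)&(i<480)];print(v,i.min(),i.max())
for a in(2.48,2.7,2.85,3.0):
    c,q=58*np.cos(a),58*np.sin(a)
    e=proj(w,C([(sx*(72-c),y,92+q) for sx in(-1,1) for y in(75,-75)]))
    print(a,np.round(e,0).tolist(),[(round(np.interp(v,e[:2,1],e[:2,0])),round(np.interp(v,e[2:,1],e[2:,0]))) for v in(110,140,170,200,230,245)])
E
```

```text
t 14.35 pos [0.5546 0.1924 0.232 ] xax 98.0 zax [ 0.002  0.    -1.   ] F [ 0.5 -1.2  0. ] w 0.0511 ff 0.0 j [ 0.13  0.44  1.17  0.    1.53 -0.01]
110 108 418
140 112 414
170 116 411
200 121 407
230 125 403
245 127 401
2.48 [[107.0, 97.0], [132.0, 276.0], [418.0, 100.0], [396.0, 277.0]] [(108, 417), (113, 413), (117, 409), (121, 405), (126, 402), (128, 400)]
2.7 [[105.0, 98.0], [130.0, 270.0], [421.0, 100.0], [399.0, 271.0]] [(107, 420), (111, 416), (116, 412), (120, 408), (124, 404), (126, 402)]
2.85 [[107.0, 98.0], [131.0, 266.0], [420.0, 101.0], [399.0, 267.0]] [(108, 419), (113, 415), (117, 412), (121, 408), (125, 404), (128, 402)]
3.0 [[109.0, 99.0], [133.0, 262.0], [418.0, 101.0], [398.0, 263.0]] [(111, 417), (115, 414), (120, 410), (124, 406), (128, 402), (130, 400)]
```

```bash
python3 - <<'E'
from h import *
from rig import arm,eyes
s,M=state();w=eyes.read_camera("wrist");im=w["color"].astype(int)
b=(im[:,:,0]>im[:,:,1]+8)
for u in(134,140,150,165,180,360,375,390,395):
    col=np.flatnonzero(b[150:300,u]);print(u,150+col.max() if len(col) else None)
for u in (115,130,150,170,370,390,410):
    col=np.flatnonzero(b[60:150,u]);print(u,60+col.min() if len(col) else None)
E
```

```text
t 14.4 pos [0.5555 0.1924 0.2315] xax 97.99 zax [ 0.002  0.    -1.   ] F [-0.  -0.4 -0.3] w 0.0508 ff 0.0 j [ 0.13  0.44  1.17  0.    1.53 -0.01]
134 299
140 299
150 299
165 299
180 297
360 261
375 263
390 265
395 265
115 97
130 98
150 98
170 99
370 101
390 101
410 101
```

```bash
python3 - <<'E'
from h import *
from rig import arm,eyes
s,M=state();w=eyes.read_camera("wrist");im=w["color"].astype(int)
b=(im[:,:,0]>im[:,:,1]+8)
for u in(133,140,150,165,180,190):print(u,220+np.argmin(b[220:,u]))
print(proj(w,[.5517,.1916,.084]), [ (v,np.round(im[v,240:320:4].mean(1)).astype(int).tolist()) for v in (190,)])
E
```

```text
t 14.45 pos [0.5559 0.1925 0.2311] xax 98.0 zax [ 0.001  0.    -1.   ] F [ 0.4 -0.2  0.2] w 0.0514 ff 0.0 j [ 0.13  0.44  1.17  0.    1.53 -0.01]
133 265
140 264
150 263
165 261
180 260
190 262
[[275.17091826 195.19621477]] [(190, [182, 177, 183, 187, 182, 243, 255, 200, 232, 232, 237, 240, 255, 111, 109, 112, 188, 192, 192, 190])]
```

apply_moves(
  increments=[
    [0, -0.0043, 0.02, 0, 0.4],
    [0, 0, 0.025, 0, 0.4],
    [0, 0, 0.025, 0, 0.4],
    [0, 0, 0.025, 0, 0.4],
    [0, 0, 0.02, 0, 0.4],
    [0, 0, 0, 0, 0.4],
    [0, 0, 0, 0, 0.4],
  ],
)

```text
t: 15.08
ee_pos: [0.5514, 0.1918, 0.1151]
eef_rot: [-0.001, 0.656, 0.755, -0.001]
force: [0.2, -0.0, 1.0]
grip_width: 0.0513
finger_force: 0.0
```

apply_moves(
  increments=[
    [0, 0, 0.016, 0, 0.4],
    [0, 0, 0.016, 0, 0.4],
    [0, 0, 0.016, 0, 0.4],
    [0, 0, 0.012, 0, 0.4],
    [0, 0, 0.004, 0, 0.4],
    [0, 0, 0, 0, 0.4],
    [0, 0, 0, 0, 1],
    [0, 0, 0, 0, 1],
    [0, 0, 0, 0, 1],
    [0, 0, 0, 0, 1],
    [0, 0, 0, 0, 1],
    [0, 0, 0, 0, 1],
  ],
  squeeze=60,
)

```text
t: 16.08
ee_pos: [0.5517, 0.1919, 0.0533]
eef_rot: [0.001, 0.656, 0.755, 0.001]
force: [-1.9, 0.1, 6.3]
grip_width: 0.0286
finger_force: 59.8
```

apply_moves(
  increments=[
    [0, 0, -0.01, 0, 1],
    [0, 0, -0.02, 0, 1],
    [0, 0, -0.03, 0, 1],
    [0, 0, -0.03, 0, 1],
    [0, 0, -0.03, 0, 1],
    [0, 0, -0.005, -4.4, 1],
    [0, 0, 0, 0, 1],
    [0, 0, 0, 0, 1],
  ],
)

```text
t: 16.75
ee_pos: [0.5506, 0.1917, 0.1767]
eef_rot: [-0.0, 0.627, 0.779, -0.0]
force: [-0.1, -0.0, -4.1]
grip_width: 0.0286
finger_force: 60.2
```

apply_moves(
  increments=[
    [-0.015, -0.002, 0, 0, 1],
    [-0.028, -0.004, 0, 0, 1],
    [-0.031, -0.0046, 0, 0, 1],
    [-0.031, -0.0046, 0, 0, 1],
    [-0.031, -0.0046, 0, 0, 1],
    [-0.031, -0.0046, 0, 0, 1],
    [-0.031, -0.0046, 0, 0, 1],
    [-0.031, -0.0046, 0, 0, 1],
    [-0.031, -0.0046, 0, 0, 1],
    [-0.031, -0.0046, 0, 0, 1],
    [-0.031, -0.0046, 0, 0, 1],
    [-0.031, -0.0046, 0, 0, 1],
    [-0.031, -0.0046, 0, 0, 1],
    [-0.031, -0.0046, 0, 0, 1],
    [-0.0234, -0.0023, 0, 0, 1],
    [0, 0, 0, 0, 1],
    [0, 0, 0, 0, 1],
    [0, 0, 0, 0, 1],
  ],
)

```text
t: 18.25
ee_pos: [0.5826, -0.2492, 0.1755]
eef_rot: [-0.001, 0.627, 0.779, 0.0]
force: [-0.1, 0.5, -3.0]
grip_width: 0.0286
finger_force: 60.2
```

```bash
python3 - <<'E'
from h import *
from rig import arm,eyes
import cv2
s,M=state();w=eyes.read_camera("wrist")
cv2.imwrite("pics/place.png",cv2.resize(w["color"][:,:,::-1],(800,600),interpolation=2))
E
```

```text
t 18.25 pos [ 0.5826 -0.2492  0.1755] xax 102.35 zax [-0.002  0.002 -1.   ] F [-0.1  0.5 -3. ] w 0.0286 ff 60.2 j [-0.59  0.56  1.12  0.    1.46 -0.81]
```

apply_moves(
  increments=[
    [0, 0.0, 0.015, 0, 1],
    [0, 0, 0.022, 0, 1],
    [0, 0, 0.022, 0, 1],
    [0, 0, 0.02, 0, 1],
    [0, 0, 0.015, 0, 1],
    [0, 0, 0.006, 0, 1],
    [0, 0, 0, 0, 1],
    [0, 0, 0, 0, 1],
  ],
)

```text
t: 18.97
ee_pos: [0.5834, -0.2495, 0.0774]
eef_rot: [0.0, 0.626, 0.78, 0.0]
force: [-0.1, 0.3, -2.7]
grip_width: 0.029
finger_force: 60.0
```

apply_moves(
  increments=[
    [0, 0, 0.002, 0, 1],
    [0, 0, 0.002, 0, 1],
    [0, 0, 0.0015, 0, 1],
    [0, 0, 0, 0, 1],
    [0, 0, 0, 0, 1],
  ],
)

```text
t: 19.38
ee_pos: [0.5831, -0.2501, 0.0713]
eef_rot: [0.0, 0.627, 0.779, 0.0]
force: [-0.3, -0.7, -3.0]
grip_width: 0.0288
finger_force: 60.1
```

apply_moves(
  increments=[
    [0, 0, 0.0015, 0, 1],
    [0, 0, 0, 0, 1],
    [0, 0, 0, 0, 1],
  ],
)

```text
t: 19.63
ee_pos: [0.583, -0.25, 0.0696]
eef_rot: [-0.0, 0.627, 0.779, -0.0]
force: [-0.6, 0.6, -3.6]
grip_width: 0.0286
finger_force: 60.1
```

apply_moves(
  increments=[
    [0, 0, 0.001, 0, 1],
    [0, 0, 0.001, 0, 1],
    [0, 0, 0, 0, 1],
  ],
)

```text
t: 19.88
ee_pos: [0.5832, -0.2501, 0.0693]
eef_rot: [0.001, 0.627, 0.779, -0.0]
force: [-4.4, 2.4, 7.7]
grip_width: 0.0289
finger_force: 61.5
```

apply_moves(
  increments=[
    [0, 0, -0.001, 0, 1],
    [0, 0, 0, 0, 0.55],
    [0, 0, 0, 0, 0.45],
    [0, 0, 0, 0, 0.45],
    [0, 0, 0, 0, 0.45],
    [0, 0, -0.01, 0, 0.45],
    [0, 0, -0.02, 0, 0.45],
    [0, 0, -0.03, 0, 0.45],
    [0, 0, -0.03, 0, 0.45],
    [0, 0, -0.03, 0, 0.45],
    [0, 0, -0.02, 0, 0.45],
    [0, 0, 0, 0, 0.45],
    [0, 0, 0, 0, 0.45],
  ],
)

```text
t: 20.97
ee_pos: [0.5833, -0.2502, 0.2102]
eef_rot: [0.001, 0.627, 0.779, 0.0]
force: [0.6, 0.3, -0.1]
grip_width: 0.0467
finger_force: 0.0
```

```bash
python3 - <<'E'
from h import *
from rig import arm,eyes
import cv2,pickle
s,M=state();w=eyes.read_camera("wrist");pickle.dump(w,open("w_p.pkl","wb"))
im=w["color"][:,:,::-1];cv2.imwrite("pics/placed.png",cv2.resize(im,(800,600),interpolation=2))
E
```

```text
t 20.97 pos [ 0.5833 -0.2502  0.2102] xax 102.4 zax [ 0.002 -0.002 -1.   ] F [ 0.6  0.3 -0.1] w 0.0467 ff 0.0 j [-0.59  0.54  1.06 -0.    1.54 -0.81]
```

View pics/placed.png

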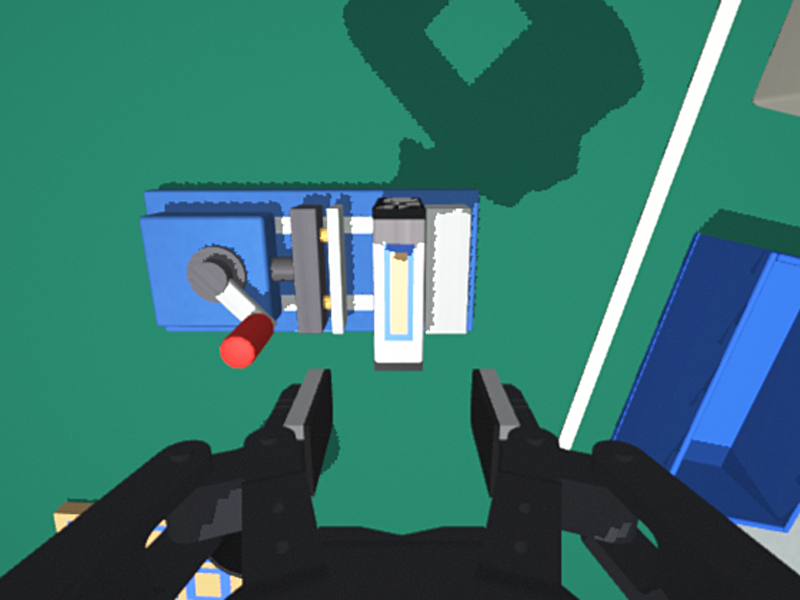

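The housing stands upright on the bed at about (400,285) px, parallel to the fixed jaw. The knob top is at (239,350). Next I'll compute the knob position and the circle rows.

```bash
python3 - <<'E'
from h import *
import pickle
w=pickle.load(open("w_p.pkl","rb"));vx,vy,t=.533,-.2613,.2162
Rv=np.array([[np.cos(t),-np.sin(t)],[np.sin(t),np.cos(t)]])
tov=lambda X:Rv.T@(X[:2]-[vx,vy])
for u,v,z in((239,350,.111),(210,276,.065),(375,366,.1),(423,366,.1),(374,208,.1),(427,208,.1),(428,215,.05),(426,333,.05)):
    print((u,v),np.round(1e3*tov(ray(w,(u*.7-.15,v*.7-.15),z)),1))
s,M=state()
k=np.array([vx,vy])+Rv@[-.075+.045*np.cos(.83),-.045*np.sin(.83)]
ax=np.array([vx,vy])+Rv@[-.075,0]
print("knob",k,"axis",ax,"tool d",to_tool(M,[*(k-s["ee_pos"][:2]),0]))
E
```

```text
(239, 350) [-43.7 -31.8]
(210, 276) [-74.9   2. ]
(375, 366) [ 36.2 -47.3]
(423, 366) [ 66.3 -47.3]
(374, 208) [37.2 50.2]
(427, 208) [67.1 50.2]
(428, 215) [70.7 40.6]
(426, 333) [ 70.8 -44.4]
t 21.02 pos [ 0.5829 -0.2499  0.2087] xax 102.4 zax [-0.  0. -1.] F [ 0.6  0.3 -0.8] w 0.0468 ff 0.0 j [-0.59  0.54  1.06 -0.    1.54 -0.81]
knob [ 0.49653196 -0.30330798] axis [ 0.45974602 -0.27738897] tool d [-0.0336 -0.0958  0.    ]
```

apply_moves(
  increments=[
    [-0.011, -0.032, 0, 0, 0.45],
    [-0.011, -0.032, 0, 0, 0.45],
    [-0.0116, -0.0315, 0, 0, 0.45],
    [0, 0, 0.025, 0, 0.45],
    [0, 0, 0.025, 0, 0.45],
    [0, 0, 0.025, 0, 0.45],
    [0, 0, 0.02, 0, 0.45],
    [0, 0, 0, 0, 0.45],
    [0, 0, 0.012, 0, 0.45],
    [0, 0, 0.012, 0, 0.45],
    [0, 0, 0.008, 0, 0.45],
    [0, 0, 0, 0, 0.45],
    [0, 0, 0, 0, 0.45],
  ],
)

```text
t: 22.1
ee_pos: [0.4971, -0.3034, 0.082]
eef_rot: [-0.0, 0.627, 0.779, 0.0]
force: [0.3, 0.3, 0.2]
grip_width: 0.0473
finger_force: 0.0
```

```bash
cat > cr.py <<'E'
import sys
from h import *
s,M=state();t=.2162
v=np.array([[np.cos(t),np.sin(t)],[-np.sin(t),np.cos(t)]])@(s["ee_pos"][:2]-[.45975,-.2774])
print("rel axis (vise)",np.round(v*1e3,1),"r",round(np.hypot(*v)*1e3,1),"angle",round(np.degrees(np.arctan2(-v[1],v[0])),1))
a,n,st=map(float,sys.argv[1:4])
A=np.radians(a+st*np.arange(int(n)+1));X=np.round(-.045*np.sin(A),4);Y=np.round(.045*np.cos(A),4)
print([[float(round(p,4)),float(round(q,4)),0,0,1] for p,q in zip(np.diff(X),np.diff(Y))])
E
python3 cr.py 47 18 15
```

```text
t 22.1 pos [ 0.4971 -0.3034  0.082 ] xax 102.4 zax [-0.  0. -1.] F [0.3 0.3 0.2] w 0.0473 ff 0.0 j [-0.75  0.57  1.41  0.    1.17 -0.97]
rel axis (vise) [ 30.9 -33.4] r 45.5 angle 47.2
[[-0.0068, -0.0096, 0, 0, 1], [-0.0041, -0.011, 0, 0, 1], [-0.0012, -0.0117, 0, 0, 1], [0.002, -0.0116, 0, 0, 1], [0.0048, -0.0106, 0, 0, 1], [0.0075, -0.0091, 0, 0, 1], [0.0096, -0.0068, 0, 0, 1], [0.011, -0.0041, 0, 0, 1], [0.0117, -0.0012, 0, 0, 1], [0.0116, 0.002, 0, 0, 1], [0.0106, 0.0048, 0, 0, 1], [0.0091, 0.0075, 0, 0, 1], [0.0068, 0.0096, 0, 0, 1], [0.0041, 0.011, 0, 0, 1], [0.0012, 0.0117, 0, 0, 1], [-0.002, 0.0116, 0, 0, 1], [-0.0048, 0.0106, 0, 0, 1], [-0.0075, 0.0091, 0, 0, 1]]
```

apply_moves(
  increments=[
    [0, 0, 0, 0, 1],
    [0, 0, 0, 0, 1],
    [0, 0, 0, 0, 1],
    [0, 0, 0, 0, 1],
    [0, 0, 0, 0, 1],
    [0, 0, 0, 0, 1],
  ],
  squeeze=40,
)

```text
t: 22.6
ee_pos: [0.4969, -0.3036, 0.0827]
eef_rot: [0.0, 0.627, 0.779, -0.0]
force: [-3.5, 0.3, 7.0]
grip_width: 0.0207
finger_force: 39.0
```

apply_moves(
  increments=[
    [-0.0068, -0.0096, 0, 0, 1],
    [-0.0041, -0.011, 0, 0, 1],
    [-0.0012, -0.0117, 0, 0, 1],
    [0.002, -0.0116, 0, 0, 1],
    [0.0048, -0.0106, 0, 0, 1],
    [0.0075, -0.0091, 0, 0, 1],
    [0.0096, -0.0068, 0, 0, 1],
    [0.011, -0.0041, 0, 0, 1],
    [0.0117, -0.0012, 0, 0, 1],
    [0.0116, 0.002, 0, 0, 1],
    [0.0106, 0.0048, 0, 0, 1],
    [0.0091, 0.0075, 0, 0, 1],
    [0.0068, 0.0096, 0, 0, 1],
    [0.0041, 0.011, 0, 0, 1],
    [0.0012, 0.0117, 0, 0, 1],
    [-0.002, 0.0116, 0, 0, 1],
    [-0.0048, 0.0106, 0, 0, 1],
    [-0.0075, 0.0091, 0, 0, 1],
    [0, 0, 0, 0, 1],
  ],
)

```text
t: 24.18
ee_pos: [0.4865, -0.2432, 0.0827]
eef_rot: [0.002, 0.626, 0.779, -0.002]
force: [-2.9, -8.6, 4.5]
grip_width: 0.0202
finger_force: 39.8
```

```bash
python3 cr.py 317 18 15
```

```text
t 24.18 pos [ 0.4865 -0.2432  0.0827] xax 102.42 zax [ 0.001 -0.004 -1.   ] F [-2.9 -8.6  4.5] w 0.0202 ff 39.8 j [-0.68  0.51  1.52 -0.    1.11 -0.9 ]
rel axis (vise) [33.5 27.7] r 43.4 angle -39.6
[[-0.0096, 0.0068, 0, 0, 1], [-0.011, 0.0041, 0, 0, 1], [-0.0117, 0.0012, 0, 0, 1], [-0.0116, -0.002, 0, 0, 1], [-0.0106, -0.0048, 0, 0, 1], [-0.0091, -0.0075, 0, 0, 1], [-0.0068, -0.0096, 0, 0, 1], [-0.0041, -0.011, 0, 0, 1], [-0.0012, -0.0117, 0, 0, 1], [0.002, -0.0116, 0, 0, 1], [0.0048, -0.0106, 0, 0, 1], [0.0075, -0.0091, 0, 0, 1], [0.0096, -0.0068, 0, 0, 1], [0.011, -0.0041, 0, 0, 1], [0.0117, -0.0012, 0, 0, 1], [0.0116, 0.002, 0, 0, 1], [0.0106, 0.0048, 0, 0, 1], [0.0091, 0.0075, 0, 0, 1]]
```

apply_moves(
  increments=[
    [-0.0096, 0.0068, 0, 0, 1],
    [-0.011, 0.0041, 0, 0, 1],
    [-0.0117, 0.0012, 0, 0, 1],
    [-0.0116, -0.002, 0, 0, 1],
    [-0.0106, -0.0048, 0, 0, 1],
    [-0.0091, -0.0075, 0, 0, 1],
    [-0.0068, -0.0096, 0, 0, 1],
    [-0.0041, -0.011, 0, 0, 1],
    [-0.0012, -0.0117, 0, 0, 1],
    [0.002, -0.0116, 0, 0, 1],
    [0.0048, -0.0106, 0, 0, 1],
    [0.0075, -0.0091, 0, 0, 1],
    [0.0096, -0.0068, 0, 0, 1],
    [0.011, -0.0041, 0, 0, 1],
    [0.0117, -0.0012, 0, 0, 1],
    [0.0116, 0.002, 0, 0, 1],
    [0.0106, 0.0048, 0, 0, 1],
    [0.0091, 0.0075, 0, 0, 1],
    [0, 0, 0, 0, 1],
  ],
)

```text
t: 25.77
ee_pos: [0.4234, -0.2516, 0.0827]
eef_rot: [0.001, 0.626, 0.78, -0.0]
force: [-1.3, 4.9, 9.0]
grip_width: 0.0202
finger_force: 40.4
```

```bash
python3 cr.py 587 5 14
```

```text
t 25.77 pos [ 0.4234 -0.2516  0.0827] xax 102.45 zax [ 0.001 -0.001 -1.   ] F [-1.3  4.9  9. ] w 0.0202 ff 40.4 j [-0.78  0.44  1.66 -0.    1.04 -0.99]
rel axis (vise) [-29.9  33. ] r 44.5 angle -132.2
[[0.0065, 0.0089, 0, 0, 1], [0.0041, 0.0102, 0, 0, 1], [0.0015, 0.0108, 0, 0, 1], [-0.0012, 0.0109, 0, 0, 1], [-0.0037, 0.0103, 0, 0, 1]]
```

apply_moves(
  increments=[
    [0.0065, 0.0089, 0, 0, 1],
    [0.0041, 0.0102, 0, 0, 1],
    [0.0015, 0.0108, 0, 0, 1],
    [-0.0012, 0.0109, 0, 0, 1],
    [-0.0037, 0.0103, 0, 0, 1],
    [0, 0, 0, 0, 1],
    [0, 0, 0, 0, 1],
  ],
)

```text
t: 26.35
ee_pos: [0.4726, -0.2361, 0.0827]
eef_rot: [0.002, 0.626, 0.779, -0.0]
force: [-0.4, -4.3, 4.4]
grip_width: 0.0201
finger_force: 40.1
```

```bash
python3 cr.py 0 1 1; python3 - <<'E'
from h import *
from rig import eyes
for c in ("wrist",):
    w=eyes.read_camera(c);print([(np.round(d["uv"]).tolist(),round(d["confidence"],2)) for d in eyes.boxes_of("housing",w)[:2]])
    t=.2162
    for P in((20,0,.1),(55,0,.1)):
        a,b=P[0]/1e3,0;print(P,np.round(proj(w,[.533+a*np.cos(t),-.2613+a*np.sin(t),P[2]])))
E
```

```text
t 26.35 pos [ 0.4726 -0.2361  0.0827] xax 102.42 zax [ 0.003 -0.004 -1.   ] F [-0.4 -4.3  4.4] w 0.0201 ff 40.1 j [-0.69  0.49  1.57 -0.    1.08 -0.9 ]
rel axis (vise) [21.4 37.6] r 43.2 angle -60.4
[[-0.0008, 0.0, 0, 0, 1]]
[([476.0, 281.0], 0.73)]
(20, 0, 0.1) [[423. 345.]]
(55, 0, 0.1) [[492. 345.]]
```

apply_moves(
  increments=[
    [0, 0, 0, 0, 0.6],
    [0, 0, 0, 0, 0.45],
    [0, 0, 0, 0, 0.45],
    [0, 0, 0, 0, 0.45],
    [0, 0, -0.01, 0, 0.45],
    [0, 0, -0.02, 0, 0.45],
    [0, 0, -0.03, 0, 0.45],
    [0, 0, -0.035, 0, 0.45],
    [0.01, 0.015, -0.035, 0, 0.45],
    [0.02, 0.02, -0.02, 0, 0.45],
    [0.02, 0.02, 0, 0, 0.45],
    [0, 0, 0, 0, 0.45],
    [0, 0, 0, 0, 0.45],
  ],
)

```text
t: 27.53
ee_pos: [0.5145, -0.1725, 0.2315]
eef_rot: [-0.0, 0.626, 0.78, 0.0]
force: [-0.2, 0.5, -0.8]
grip_width: 0.0469
finger_force: 0.0
```

```bash
python3 - <<'E'
from h import *
from rig import eyes
import cv2
s,M=state();w=eyes.read_camera("wrist");im=w["color"]
t=.2162;Rv=np.array([[np.cos(t),-np.sin(t)],[np.sin(t),np.cos(t)]])
# rectified views of planes z=.1 / .111 / .05 in the vise frame (2 px/mm): x -130..90, y 70..-70
def rect(z):
    xs=np.arange(-130,100,1.);ys=np.arange(70,-71,-1.);X,Y=np.meshgrid(xs,ys)
    P=np.c_[X.ravel(),Y.ravel()]/1e3@Rv.T+[.533,-.2613];uv=proj(w,np.c_[P,np.full(len(P),z)]).astype(np.float32).reshape(*X.shape,2)
    return cv2.remap(im,uv[...,0],uv[...,1],1),X,Y
a,X,Y=rect(.111);h=a.astype(int);r=(h[...,0]>150)&(h[...,1]<90)&(h[...,2]<90);print("knob bright red centroid",X[r].mean(),Y[r].mean(),r.sum())
a,X,Y=rect(.1)
for y in(20,0,-20,-40):print("z.1 y",y,[int(v) for v in a[70-y,150:215:2].mean(1)])   # x=20..84
a,X,Y=rect(.05)
for y in(35,-42):print("z.05 y",y,[int(v) for v in a[70-y,130:215:2].mean(1)])  # x=0..
print([(np.round(d["uv"]).tolist(),round(d["confidence"],2)) for d in eyes.boxes_of("housing",w)[:2]])
E
```

```text
t 27.53 pos [ 0.5145 -0.1725  0.2315] xax 102.53 zax [-0.  0. -1.] F [-0.2  0.5 -0.8] w 0.0469 ff 0.0 j [-0.54  0.36  1.3   0.    1.48 -0.76]
knob bright red centroid -52.05434782608695 43.06521739130435 92
z.1 y 20 [128, 128, 124, 92, 253, 247, 249, 172, 103, 133, 206, 255, 255, 229, 186, 128, 23, 24, 30, 30, 106, 120, 118, 118, 118, 118, 82, 79, 75, 156, 242, 246, 239]
z.1 y 0 [125, 125, 118, 124, 232, 246, 246, 206, 104, 141, 215, 255, 254, 232, 184, 154, 25, 27, 25, 27, 25, 26, 30, 30, 103, 120, 118, 118, 118, 120, 99, 38, 34]
z.1 y -20 [102, 102, 102, 102, 102, 102, 102, 80, 103, 100, 229, 254, 254, 227, 177, 225, 223, 77, 22, 25, 27, 25, 26, 26, 37, 39, 106, 163, 159, 71, 31, 35, 34]
z.1 y -40 [102, 101, 102, 101, 102, 101, 101, 101, 103, 68, 218, 255, 253, 253, 253, 252, 253, 253, 254, 238, 61, 23, 25, 26, 37, 42, 36, 29, 33, 34, 35, 34, 35]
z.05 y 35 [212, 212, 211, 211, 211, 189, 124, 135, 130, 128, 131, 132, 132, 132, 128, 108, 215, 253, 251, 254, 166, 99, 25, 22, 25, 41, 42, 21, 20, 96, 111, 84, 50, 53, 76, 47, 23, 66, 71, 66, 246, 246, 246]
z.05 y -42 [102, 102, 103, 102, 102, 97, 115, 128, 125, 119, 119, 123, 125, 125, 113, 96, 225, 251, 248, 252, 167, 96, 118, 187, 252, 254, 254, 224, 178, 225, 124, 22, 25, 27, 27, 25, 25, 27, 26, 28, 32, 27, 95]
[]
```

```bash
python3 -c "
from rig import arm;print(arm.sign_off())"
```

```text
the job is handed in; nothing more can be done
None
```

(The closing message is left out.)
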